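Shift the bottle roller into third gear

TASK

The bottle roller's gear lever was left somewhere in the left-hand leg of its H-shaped gate. Push it with the fingertips to the crossbar, across to the right-hand leg, and then forward, away from you, fully home into the third-gear slot at the far right, without forcing it and without letting it drop into fourth, the near right slot. Leave the bottle lying on the rollers and the cups, bottle and forceps around the machine where they are, and finish with the hand clear.

Things in the scene. Friction and masses are not known exactly. Their poses are not given: they have to be found in the camera images.
- bottle_roller: Bottle roller fixed on the bench: a pale grey gearbox (156 x 158 mm, 76 mm high) with a motor behind it (67 mm high, out to x = 136 mm) and a roller deck to its left. Origin: on the bench under the middle of the gear gate. x points forward (away from the robot at yaw 0), y left along the rollers, z up.
- roller_deck (a point): Middle of the deck's two grey rollers, at the height of their tops, 70 mm above the bench; axes as the bottle roller's. The deck is 130 mm in x and reaches 110 mm either way in y; its end plate is 78 mm high and the bottle on the rollers reaches 104 mm above the bench.
- gate_centre (a point): Middle of the H-shaped gate, on the top face of its steel plate (100 x 84 mm, 85 mm above the bench), axes as the bottle roller's. The left leg (first gear far, second near) runs along x at y = +18 mm, the right leg (third far, fourth near) at y = -18 mm; each is 13 mm wide from x = -32 to +32 mm. The crossbar at x = 0 is 16 mm wide between two tongues with ends of 11.5 mm radius.
- lever_knob (a point): Middle of the gear lever's grey knob: 38 mm across, straight-sided for its middle 23 mm, reaching 26 mm above and 24 mm below this point along the lever. The 10 mm stem runs in the gate. In neutral in the left leg this point is 35 mm left of gate_centre and 76 mm above it; home in third it is about 50 mm forward, 33 mm right and 68 mm above.
- lever_across (a joint): Lean of the lever to the side, rad: 0 upright, positive to the right (-y of the machine); about -0.22 in the left leg, +0.22 in the right leg. The pivot lies 80 mm below gate_centre and 160 mm down the lever from lever_knob. The lever stays where it is left; about 2 N at the knob moves it.
- lever_along (a joint): Lean of the lever along the legs, rad: 0 in the crossbar (free to cross within about 0.03), positive forward (+x of the machine); about +0.32 home in a far slot (first, third), -0.32 home in a near slot (second, fourth).
- rolled_bottle: Cream reagent bottle, 44 mm across and 125 mm long, lying loose on the two rollers, cap to the left. Origin: middle of its base; its z axis points along the bottle to the cap.
- cup_right: Loose sample cup with a red cap, 52 mm across, 64 mm high, standing to the right of the gearbox. Origin: centre of its underside.
- cup_front: Loose sample cup with a pale cap, 52 mm across, 64 mm high, standing in front of the rollers. Origin: centre of its underside.
- stain_bottle: Loose amber bottle with a black cap, 45 mm across, 90 mm high, standing behind the rollers. Origin: centre of its underside.
- steel_forceps: Loose steel forceps, 122 x 14 x 6 mm, lying on the bench in front of the gearbox. Origin: centre of its underside, x along its length.
There are look-alikes about, which are no part of the job. What is shaped like the rolled_bottle but turquoise is not meant.

How it is judged (in metres and radians):
On the way:
1. the lever has crossed to the right-hand leg and is not yet in third (value of joint lever_across above 0.12 rad and value of joint lever_along below 0.2 rad), for 0.05 s.
At the end, for the whole second after the job is handed in: The lever rests fully home in the third-gear slot (lever_along above 0.29 rad, lever_across above 0.17 rad), the bottle still lies on the rollers, and bottle, cups, stain bottle and forceps are within 20 mm of where they were (value of joint lever_along above 0.29 rad and value of joint lever_across above 0.17 rad and velocity of joint lever_along between -0.05 and 0.05 rad/s and z of rolled_bottle in the frame of bottle_roller above 0.075 m and distance of each of rolled_bottle, cup_right, cup_front, stain_bottle, steel_forceps from where it was at the start of the episode below 0.02 m); the robot touches nothing.
It fails at once if the lever drops into fourth gear (value of joint lever_across above 0.1 rad and value of joint lever_along below -0.18 rad).
It fails at once if the lever is forced (more than 100 N from the fingers) (contact force between lever_along and the fingers above 100 N).
It fails at once if the bottle is knocked or lifted off the rollers (distance of rolled_bottle from where it was at the start of the episode above 0.03 m or height (world z) of rolled_bottle above 0.11 m).
It fails at once if a cup, the stain bottle or the forceps is knocked, lifted or carried (distance of any of cup_right, cup_front, stain_bottle, steel_forceps from where it was at the start of the episode above 0.03 m).
It also fails if it takes over 58 s, if anything falls off the work surface, if the arm or the gripper's body presses on something with over 40 N, if the wrist force passes 120 N, or if a joint passes its speed limit or range.

ROBOT

A 7-joint arm with a two-finger parallel gripper is mounted at the origin on a cart in front of the work surface, level with it; the furniture and walls round the work are solid. World frame = base frame: x ahead of the robot, y to its left, z up, the work surface at z = 0. Lengths are in mm, angles in rad, forces in N, time in s.
With the tool pointing down it reaches from about 400 to 900 mm from the base axis. Payload 5.6 kg.
Tool frame: the origin (TCP) lies midway between the tips of the shut fingers; the grasp point (between the pads) lies 19 mm behind it; x points along the fingers, y is the direction in which the jaws open and shut, and the axes are right-handed (so a half turn about x gives the same grasp; the last joint's range is limited). The gripper opens to 92 mm and grips with 3 to 60 N. Pads are 20 mm wide; open, the fingers measure 128 mm over their backs; the gripper's body (75 mm by 189 mm) begins 69 mm behind the grasp point.
Start: joints at [-1.39, 0.468, -0.012, 1.603, 0.006, 1.071, -0.056], TCP at [144.3, 633.787, 214.592] pointing down, gripper open.
Joint ranges: [-2.53, 2.53], [-0.31, 2.02], [-1.57, 1.55], [0.28, 2.44], [-1.29, 4.43], [0.15, 1.84], [-2.92, 2.92]. Speed limits (rad/s): [2.57, 2.57, 3.14, 3.14, 3.14, 3.14, 3.14].

INTERFACE

Orientations are given as a rotation vector (axis times angle).
In Python, from cell import robot, grip, kin, viewer gives the robot as it stands. Calls block until the motion is done:
- robot.movep(position, orientation): joint-space move of the TCP to a pose.
- robot.servo_line(position, feed=150, rotation=None): straight line of the TCP; rotation=None keeps the orientation; feed is the mean speed in mm/s.
- robot.goto_joints(angles): joint-space move.
- grip(opening, newtons=None): opening from 0.0 (shut) to 1.0 (fully open); newtons is the grip in N (None keeps the last); returns when the fingers have stopped.
- robot.hold(seconds).
- kin.ik(position, orientation): joint angles nearest the present ones, or None.
- robot.observe(): the state.
- viewer.read_camera(name): name is "side" or "top"; returns the picture (400x640x3 uint8, red, green, blue); there is no depth.
- viewer.camera_info(name): a dict with "camera_matrix" (3x3 intrinsics, pixels), "k1" (the pictures are not rectified: a ray, as slopes to the right and down, at radius r is drawn at 1 + k1 r^2 times it, then the intrinsics apply), "R" (3x3) and "t" (3): a world point X has camera coordinates R X + t. Camera axes: x right, y down, z forward; pixel columns grow to the right and rows downward; lengths in mm; the calibration is good to about 2 mm. A picture is of the moment at which its call begins. camera_info takes no time and is no camera call.
A pose or a line that the arm cannot do raises robot.IKError and nothing moves.
- robot.job_done(): hands the job in, once; it reports no verdict.
Trained networks look in the newest picture that a camera, given by its name, has taken for a name from the list of things; names that differ only in an ending like _2 or _b are one class to them, and where a whole thing is asked for, a point or a joint stands for the part that bears it (a point fixed in the world has none). Each returns a list of dicts, best first, with "confidence" (0 to 1); they miss things now and then, are a little off and sometimes report something else, mostly with a low value. They report only what shows in the picture. A call takes as long as a camera call. They do not tell look-alikes from the thing itself.
- viewer.silhouettes(name, camera): "mask" (400x640 bool, what is visible of it).
- viewer.pinpoint(name, camera): "at" ([x, y, z] in mm, in the coordinates of the camera as it stood for that picture, good to about 4 mm: a listed point, or the origin of a listed thing).
The state is a dict: "t": time; "joints": joint angles; "joint_velocities": joint speeds; "joint_torque": joint torques, N m; "tcp_pos": TCP position; "tcp_rot": TCP orientation; "contact_force": force on the tool from outside, world axes, zero at the start; "wrist_torque": the same for the moment, N m; "grip_width": opening from 0.0 (shut) to 1.0 (fully open).
Only numpy, scipy, OpenCV 4.12 (cv2) and the standard library are available. Lean on these libraries where they do the work, as an engineer would, in place of code of your own. Each camera call takes 0.05 s, during which the arm holds its last target.

## Working session

There is one attempt and no reset: what is moved stays moved. The work goes in short steps, each a Python script; the robot and the scene stay as the last script left them, time stands still between calls to the robot, and variables do not carry over. Pictures are saved under pics/ and viewed, and the job is handed in when it is done.

```bash
ls; mkdir -p pics
python3 - <<'E'
from cell import robot, grip, kin, viewer
import cv2, numpy as np
for c in ["side","top"]:
    im=viewer.read_camera(c); cv2.imwrite(f"pics/{c}0.png",im[:,:,::-1])
    i=viewer.camera_info(c); print(c,i)
    for n in ["gate_centre","lever_knob","bottle_roller","rolled_bottle","cup_right","cup_front","stain_bottle","steel_forceps","roller_deck"]:
        for d in viewer.pinpoint(n,c)[:3]:
            X=np.array(i["R"]).T@(np.array(d["at"])-np.array(i["t"]))
            print(n,round(d["confidence"],2),X.round(1))
print(robot.observe())
E
```

```text
pics
side {'camera_matrix': array([[489.77318987,   0.        , 324.70549583],
       [  0.        , 489.77318987, 203.30687654],
       [  0.        ,   0.        ,   1.        ]]), 'k1': -0.10105346826746492, 'R': array([[ 0.99970443, -0.00331573,  0.02408461],
       [ 0.01838991, -0.54484182, -0.83833717],
       [ 0.015902  ,  0.83853229, -0.5446198 ]]), 't': array([-555.010748  ,  193.158855  , 1101.79376544])}
gate_centre 0.6 [506.9  -3.4  86.8]
lever_knob 0.66 [476.6  28.2 161.3]
bottle_roller 0.66 [504.6   7.   -2.8]
rolled_bottle 0.95 [436.7 509.8  22.8]
rolled_bottle 0.78 [654.1 263.5  22.3]
rolled_bottle 0.76 [481.3 128.9  82.7]
cup_right 0.71 [ 487.  -132.6   -1. ]
cup_front 0.7 [363.2 209.5  -1.1]
stain_bottle 0.78 [592.3 158.3   0.6]
stain_bottle 0.43 [471.3 191.   70.6]
steel_forceps 0.49 [384.8  -1.6   4. ]
steel_forceps 0.38 [ 486.6 -131.4   -2.4]
roller_deck 0.67 [465.9 188.7  68. ]
top {'camera_matrix': array([[392.54573274,   0.        , 309.52792421],
       [  0.        , 392.54573274, 201.29473165],
       [  0.        ,   0.        ,   1.        ]]), 'k1': -0
[... 798 characters left out ...]
7.   71.2]
{'t': 1.0, 'joints': array([-1.38999948,  0.46749452, -0.01161013,  1.60274958,  0.00601214,
        1.07138954, -0.05628222]), 'joint_velocities': array([ 0.00238776, -0.00040838, -0.00058776,  0.00083881,  0.00087935,
       -0.00117641,  0.00053979]), 'joint_torque': array([ 9.07492067e-04, -5.20424473e+01, -1.18497977e-02, -2.44053626e+01,
       -5.66146115e-02,  1.11249561e-02,  1.01151326e-05]), 'tcp_pos': array([144.29382592, 633.7645573 , 214.57536413]), 'tcp_rot': array([ 0.17572545,  1.56359754, -0.17573953]), 'contact_force': array([-0.05206515,  0.64804739, -0.01135091]), 'wrist_torque': array([-0.0204718 ,  0.03267714,  0.00182916]), 'grip_width': 0.9993832247776031}
```

View pics/side0.png

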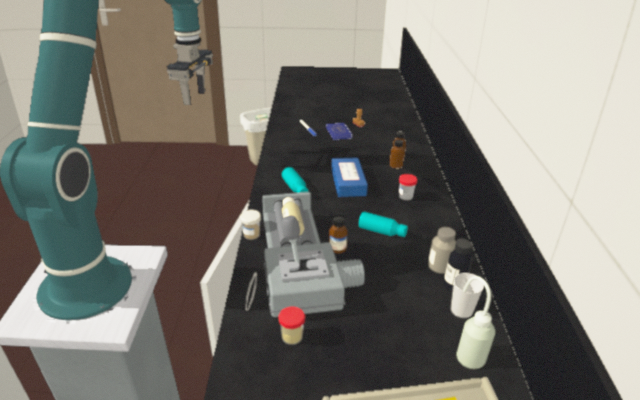

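View pics/top0.png

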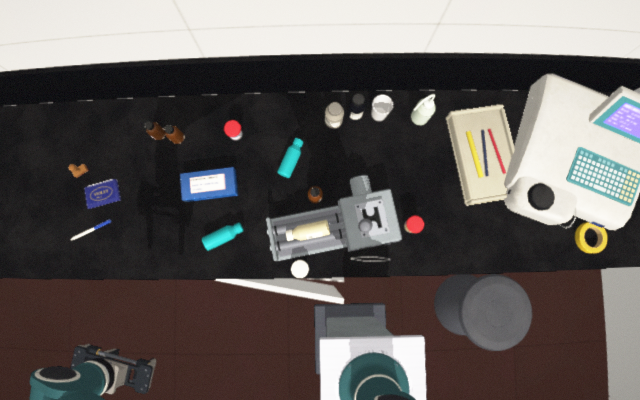

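```bash
cat > h.py <<'E'
from cell import robot, grip, kin, viewer
import cv2, numpy as np
def proj(c,P):
    i=viewer.camera_info(c); R=np.array(i["R"]);t=np.array(i["t"]);K=np.array(i["camera_matrix"])
    X=np.atleast_2d(P)@R.T+t; s=X[:,:2]/X[:,2:]; r2=(s**2).sum(1,keepdims=True); s=s*(1+i["k1"]*r2)
    return s*[K[0,0],K[1,1]]+[K[0,2],K[1,2]]
def unproj(c,uv,z):
    i=viewer.camera_info(c); R=np.array(i["R"]);t=np.array(i["t"]);K=np.array(i["camera_matrix"])
    s=cv2.undistortPoints(np.array([[uv]],float),K,np.array([i["k1"],0,0,0,0.]))[0,0]
    d=R.T@np.array([s[0],s[1],1]); o=-R.T@t; return o+d*(z-o[2])/d[2]
def M(g,yaw,P):
    c,s=np.cos(yaw),np.sin(yaw); P=np.atleast_2d(P).astype(float)
    return np.c_[g[0]+c*P[:,0]-s*P[:,1], g[1]+s*P[:,0]+c*P[:,1], P[:,2]]
E
python3 - <<'E'
from h import *
a=cv2.imread('pics/top0.png');b=cv2.imread('pics/side0.png')
for g,yaw,n in [((506,-1),0.13,'a'),]:
  for img,c,(x0,y0,w,h) in [(a,'top',(300,165,130,110)),(b,'side',(225,180,150,150))]:
    k=5 if c=='top' else 4
    im=cv2.resize(img[y0:y0+h,x0:x0+w],None,fx=k,fy=k,interpolation=cv2.INTER_CUBIC)
    cv2.imwrite(f'pics/crop_{c}_raw.png',im)
    for poly in ([(-50,-42,85),(50,-42,85),(50,42,85),(-50,42,85)],[(-32,18,85),(32,18,85)],[(-32,-18,85),(32,-18,85)],[(0,18,85),(0,-18,85)]):
        q=((proj(c,M(g,yaw,poly))+.5-[x0,y0])*k).astype(np.int32)
        cv2.polylines(im,[q],len(poly)>2,(0,255,0),1)
    cv2.imwrite(f'pics/crop_{c}.png',im)
E
```

```text
(no output)
```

View pics/crop_top_raw.png

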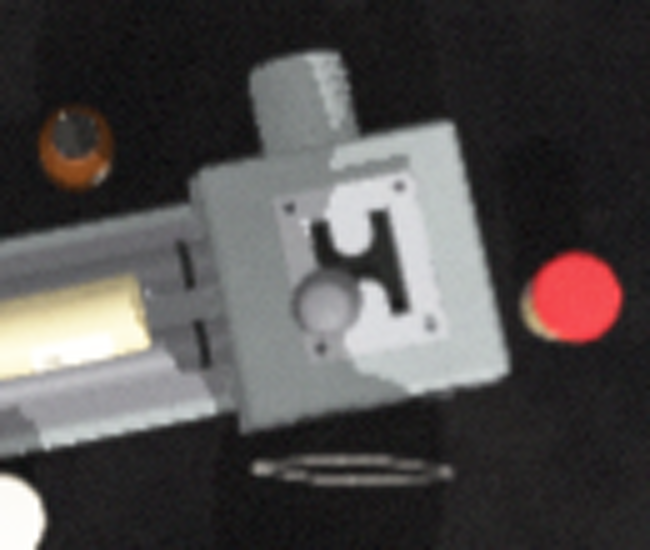

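View pics/crop_top.png

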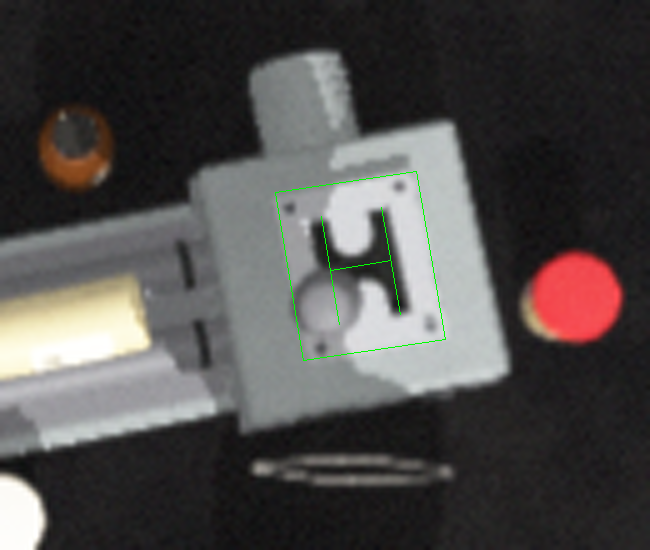

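View pics/crop_side.png

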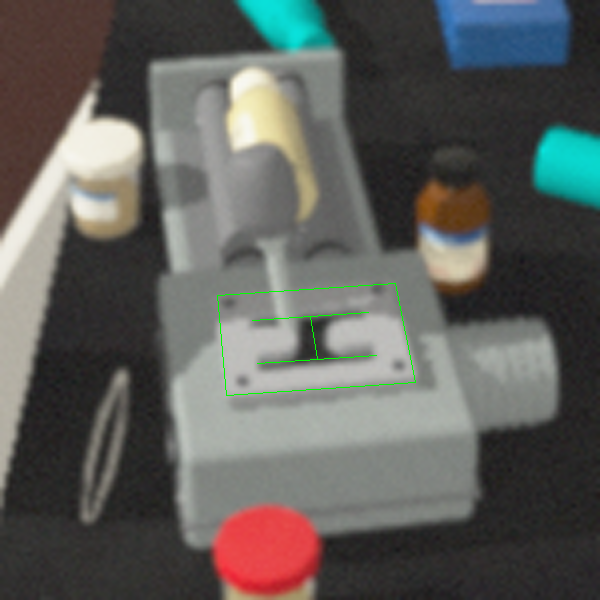

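Run:
```python
from h import *
a=cv2.imread('pics/top0.png');b=cv2.imread('pics/side0.png')
out=[]
for yaw in (0.13,0.165):
  row=[]
  for img,c,(x0,y0,w,h) in [(a,'top',(345,190,55,55)),(b,'side',(270,245,75,40))]:
    k=7 if c=='top' else 5
    im=cv2.resize(img[y0:y0+h,x0:x0+w],None,fx=k,fy=k,interpolation=cv2.INTER_CUBIC)
    for poly in ([(-50,-42,85),(50,-42,85),(50,42,85),(-50,42,85)],[(-32,18,85),(32,18,85)],[(-32,-18,85),(32,-18,85)],[(0,18,85),(0,-18,85)]):
        q=((proj(c,M((506,-1),yaw,poly))+.5-[x0,y0])*k).astype(np.int32)
        cv2.polylines(im,[q],len(poly)>2,(0,255,0),1)
    im=cv2.copyMakeBorder(im,0,max(0,290-im.shape[0]),0,385-im.shape[1] if im.shape[1]<385 else 0,0)
    row.append(cv2.resize(im,(390,290)) if 0 else im[:290])
  out.append(np.hstack([r[:290] for r in row]))
cv2.imwrite('pics/yaw.png',np.vstack(out))
```

```text
(no output)
```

View pics/yaw.png

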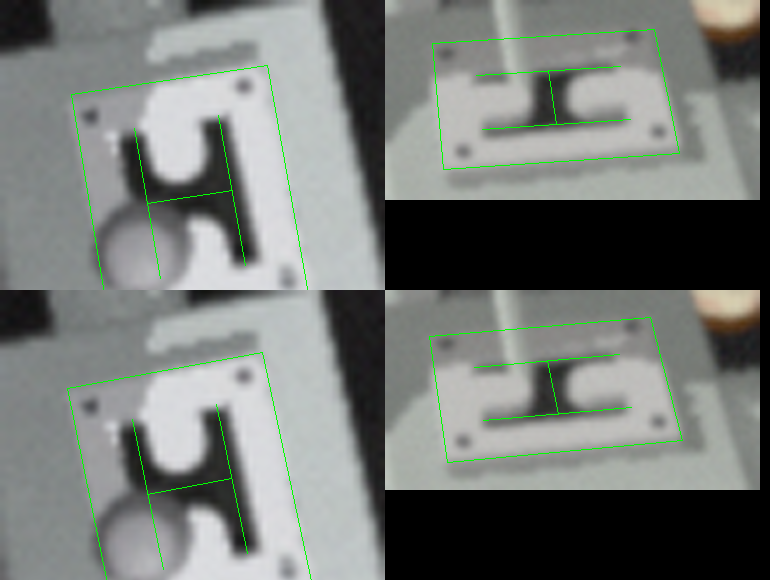

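Taken as the lever knob: the grey ball-like knob at top (365,225) / side (291,223). What could be mistaken for it is the black bottle caps at top (315,193) and the grey motor at (360,187). The crop confirms a knob on a stem in the left leg, on its near side, at about −25 mm. The turquoise bottles at top (290,158) and (222,237) are not to be used. The cream bottle at (308,230) is the real one. The gate overlay puts the gate at about (506, 0) with yaw of about 0.155.

```bash
cat >> h.py <<'E'
from scipy.spatial.transform import Rotation as Ro
G=np.array([506.,0.]); YAW=0.155
xm=np.array([np.cos(YAW),np.sin(YAW),0]); ym=np.array([-np.sin(YAW),np.cos(YAW),0]); dn=np.array([0,0,-1.])
def rot(y): return Ro.from_matrix(np.c_[dn,y,np.cross(dn,y)]).as_rotvec()
RA=rot(ym); RA2=rot(-ym); RB=rot(xm); RB2=rot(-xm)
def W(x,y,z): return M(G,YAW,[(x,y,z)])[0]
def knob():
    for c in ("top","side"):
        viewer.read_camera(c); i=viewer.camera_info(c)
        for d in viewer.pinpoint("lever_knob",c)[:1]:
            X=np.array(i["R"]).T@(np.array(d["at"])-np.array(i["t"])); q=X[:2]-G
            print("knob",c,round(d["confidence"],2),"machine",np.round([q@xm[:2],q@ym[:2],X[2]-85],1))
def st():
    o=robot.observe(); q=o["tcp_pos"][:2]-G
    print("t",round(o["t"],2),"m",np.round([q@xm[:2],q@ym[:2],o["tcp_pos"][2]],1),"F",np.round(o["contact_force"],1)); return o
E
python3 - <<'E'
from h import *
for n,R in dict(RA=RA,RA2=RA2,RB=RB,RB2=RB2).items():
  for p in [(-75,35,152),(-75,35,300),(-30,35,152),(0,80,152),(0,0,152),(-40,-33,152),(25,-33,152)]:
    q=kin.ik(W(*p),R); print(n,p,None if q is None else np.round(q,2))
q=G
E
```

```text
RA (-75, 35, 152) [-0.56  0.18  0.47  2.21 -0.12  0.78  1.72]
RA (-75, 35, 300) [-0.75 -0.05  0.61  2.04  0.03  1.14  1.57]
RA (-30, 35, 152) [-0.54  0.26  0.47  2.11 -0.16  0.8   1.75]
RA (0, 80, 152) [-0.54  0.3   0.37  2.04 -0.15  0.82  1.64]
RA (0, 0, 152) [-0.5   0.33  0.52  2.04 -0.22  0.83  1.87]
RA (-40, -33, 152) [-0.49  0.27  0.58  2.11 -0.21  0.81  1.95]
RA (25, -33, 152) [-0.47  0.39  0.57  1.97 -0.27  0.86  1.97]
RA2 (-75, 35, 152) [-0.96  0.24  0.94  2.23 -0.27  0.79 -1.25]
RA2 (-75, 35, 300) [-0.96 -0.07  0.81  2.05  0.06  1.15 -1.59]
RA2 (-30, 35, 152) [-0.92  0.35  0.94  2.13 -0.38  0.84 -1.16]
RA2 (0, 80, 152) [-0.92  0.38  0.85  2.06 -0.37  0.86 -1.27]
RA2 (0, 0, 152) [-0.86  0.44  1.    2.05 -0.48  0.89 -1.01]
RA2 (-40, -33, 152) [-0.83  0.38  1.02  2.13 -0.43  0.86 -0.96]
RA2 (25, -33, 152) [-0.8   0.53  1.03  1.98 -0.56  0.95 -0.89]
RB (-75, 35, 152) [-0.7   0.19  0.63  2.21 -0.16  0.78  0.2 ]
RB (-75, 35, 300) [-0.86 -0.06  0.71  2.04  0.04  1.14 -0.01]
RB (-30, 35, 152) [-0.69  0.28  0.65  2.12 -0.23  0.81  0.26]
RB (0, 80, 152) [-0.7   0.32  0.57  2.05 -0.23  0.83  0.16]
RB (0, 0, 152) [-0.65  0.36  0.71  2.04 -0.31  0.85  0.39]
RB (-40, -33, 152) [-0.62  0.3   0.75  2.12 -0.28  0.82  0.45]
RB (25, -33, 152) [-0.61  0.42  0.75  1.98 -0.37  0.88  0.5 ]
RB2 (-75, 35, 152) [-1.24  0.47  1.38  2.23 -0.59  0.91 -2.47]
RB2 (-75, 35, 300) None
RB2 (-30, 35, 152) [-1.16  0.6   1.36  2.14 -0.72  1.   -2.38]
RB2 (0, 80, 152) [-1.21  0.68  1.36  2.07 -0.78  1.06 -2.45]
RB2 (0, 0, 152) [-1.04  0.69  1.36  2.06 -0.79  1.07 -2.28]
RB2 (-40, -33, 152) [-1.01  0.61  1.36  2.13 -0.72  1.   -2.24]
RB2 (25, -33, 152) [-0.94  0.76  1.35  1.99 -0.84  1.12 -2.21]
```

Run:
```python
from h import *
grip(0.0)
robot.movep(W(-75,36,300),RA); st()
robot.servo_line(W(-75,36,152),feed=120); o=st(); print(o["grip_width"])
for c in("side","top"): cv2.imwrite(f"pics/{c}1.png",viewer.read_camera(c)[:,:,::-1])
knob()
a=cv2.imread('pics/side1.png')[150:330,200:380];b=cv2.imread('pics/top1.png')[160:280,290:430]
cv2.imwrite('pics/c1.png',np.hstack([cv2.resize(a,(400,400)),cv2.resize(b,(400,400))]))
```

```text
t 4.76 m [-74.8  36.6 299.9] F [ 0.   0.7 -0.3]
t 6.14 m [-74.5  36.  152.5] F [-0.3  0.  -0.2]
0.0035015544457825307
knob top 0.38 machine [-24.1  33.4  74. ]
knob side 0.91 machine [-25.   34.   76.2]
```

View pics/c1.png

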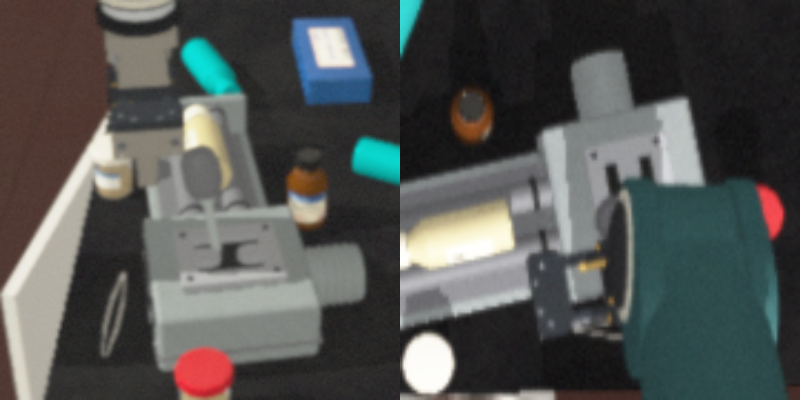

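The fingers are down behind the knob, which is at crop (203,170), and clear of everything else. Pushing forward to neutral.

Run:
```python
from h import *
for x in (-56,-46,-38,-33):
    robot.servo_line(W(x,36,152),feed=60); st()
knob()
```

```text
t 6.91 m [-55.9  35.8 151.8] F [ 0.2 -0.2 -0.8]
t 7.22 m [-45.9  36.  151.9] F [-0.  -0.4 -0.2]
t 7.51 m [-37.6  35.9 152. ] F [-1.3 -0.9  0.5]
t 7.76 m [-32.8  36.  152. ] F [-0.5 -0.3  0.4]
knob side 0.62 machine [-5.  33.9 77.3]
```

Run:
```python
from h import *
robot.servo_line(W(-28.5,36,152),feed=40); st()
knob()
robot.servo_line(W(-50,36,152),feed=100)
robot.servo_line(W(-60,60,260),feed=150)
cv2.imwrite("pics/side2.png",viewer.read_camera("side")[240:290,265:345,::-1].repeat(8,0).repeat(8,1))
knob(); st()
```

```text
t 8.22 m [-28.3  36.  152. ] F [-1.  -0.4  0.9]
knob side 0.97 machine [-1.6 32.7 78.2]
knob side 0.88 machine [-2.7 31.8 78. ]
t 9.93 m [-60.3  59.8 259.4] F [-0.8 -0.8 -0.3]
```

View pics/side2.png

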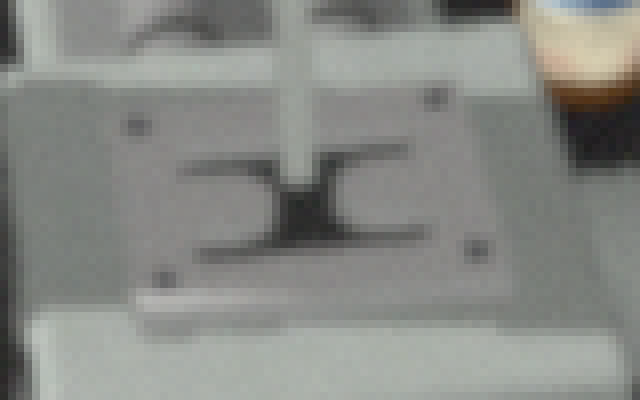

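The side camera shows the stem at crop x≈298, with the crossbar between about 278 and 332, so it is lined up. Pushing across next.

Run:
```python
from h import *
robot.movep(W(-10,95,260),RB); st()
robot.servo_line(W(-1,92,154),feed=120); st()
for y in (70,55,40,25,12,5):
    robot.servo_line(W(-1,y,154),feed=60); o=st()
    if np.linalg.norm(o["contact_force"])>15: print("STOP");break
knob()
cv2.imwrite("pics/side3.png",viewer.read_camera("side")[170:320,225:385,::-1].repeat(4,0).repeat(4,1))
```

```text
t 11.32 m [-10.1  94.9 259.9] F [-0.8 -0.4  0.1]
t 12.35 m [ -0.5  91.9 154.6] F [ 0.2 -0.2 -0.5]
t 12.87 m [ -1.   69.6 154.1] F [-0.2 -0.1 -0.6]
t 13.27 m [ -0.9  54.7 154. ] F [0.1 1.4 0.3]
t 13.67 m [ -1.1  39.2 154. ] F [-0.3  0.8  0.1]
t 14.07 m [ -1.1  24.2 154. ] F [-0.2 -0.1 -0.2]
t 14.43 m [ -1.1  11.3 154. ] F [-0.2  0.3  0.1]
t 14.7 m [ -1.1   4.6 153.9] F [-0.3  1.2 -0.6]
knob side 0.7 machine [  0.5 -29.2  80.7]
```

View pics/side3.png

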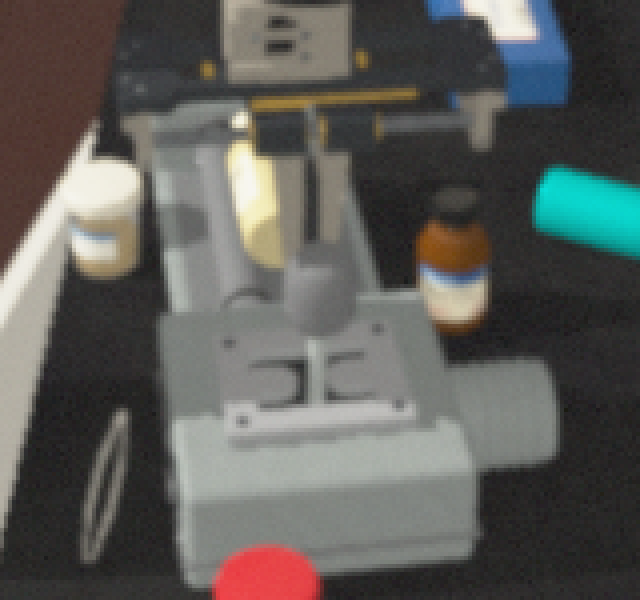

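Run:
```python
from h import *
for y in (2,0,-2,-4):
    robot.servo_line(W(-1,y,154),feed=30); o=st()
    if np.linalg.norm(o["contact_force"])>7: print("STOP");break
knob()
robot.servo_line(W(-1,30,154),feed=120)
robot.servo_line(W(-20,20,260),feed=200)
knob()
robot.movep(W(-80,-33,260),RA)
robot.servo_line(W(-80,-33,152),feed=120); st()
knob()
cv2.imwrite("pics/side4.png",viewer.read_camera("side")[170:320,225:385,::-1].repeat(4,0).repeat(4,1))
```

```text
t 15.2 m [ -1.    2.1 153.9] F [ 0.6  0.7 -0.2]
t 15.45 m [-1.00e+00  1.00e-01  1.54e+02] F [-0.4  2.1 -0.5]
t 15.7 m [ -1.   -2.1 154. ] F [ 0.2  2.  -1.7]
t 15.95 m [ -1.   -4.2 154. ] F [-0.4  1.7 -1.1]
knob top 0.45 machine [-108.8  238.8  -86.7]
knob side 0.58 machine [ -0.3 -34.9  76.8]
knob top 0.71 machine [ -0.5 129.   -0.2]
knob side 0.84 machine [  1.6 -37.5  77.4]
t 19.96 m [-79.5 -33.1 152.5] F [-0.   0.4  0.3]
knob top 0.67 machine [  0.2 -36.1  74.2]
knob side 0.69 machine [  2.6 -37.   79.1]
```

View pics/side4.png

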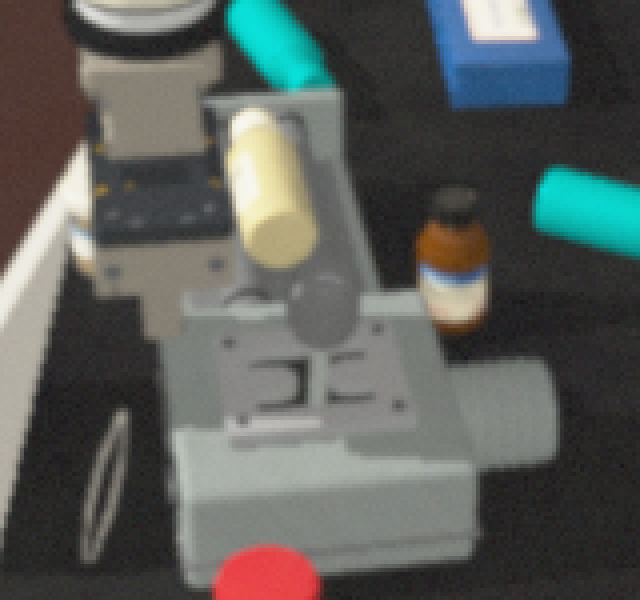

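The lever is now in the right leg at neutral. The knob is at crop (325,310) and the fingers are behind it.

Run:
```python
from h import *
for x in (-45,-30,-20,-10,-2,5,10,13,16,18,20,22):
    robot.servo_line(W(x,-34,151),feed=50); o=st()
    if np.linalg.norm(o["contact_force"])>14: print("STOP");break
knob()
cv2.imwrite("pics/side5.png",viewer.read_camera("side")[170:320,225:385,::-1].repeat(4,0).repeat(4,1))
```

```text
t 21.06 m [-45.3 -34.  150.8] F [0.  0.2 0. ]
t 21.51 m [-29.9 -34.1 150.9] F [ 0.2 -0.8  0. ]
t 21.86 m [-19.8 -34.  150.9] F [ 0.4 -0.3  0.4]
t 22.21 m [ -9.6 -33.9 150.9] F [-1.1 -0.6  0.8]
t 22.52 m [ -1.7 -34.  150.9] F [-1.  -0.7  0.1]
t 22.81 m [  5.4 -34.  150.9] F [-0.4  0.8 -0.3]
t 23.06 m [ 10.4 -34.1 151. ] F [-0.8 -0.4 -0.8]
t 23.31 m [ 13.1 -34.  151. ] F [-2.5 -0.4 -0.9]
t 23.56 m [ 16.2 -34.  151. ] F [-1.3  0.  -1.4]
t 23.81 m [ 18.2 -34.  151. ] F [-1.7  0.1 -0.5]
t 24.06 m [ 20.2 -34.  151. ] F [-2.4  0.4 -0.3]
t 24.31 m [ 21.6 -33.9 150.8] F [-3.8 -0.3 -1.3]
knob top 0.53 machine [ 44.8 -32.4  67.1]
knob side 0.83 machine [ 48.6 -34.   69.5]
```

View pics/side5.png

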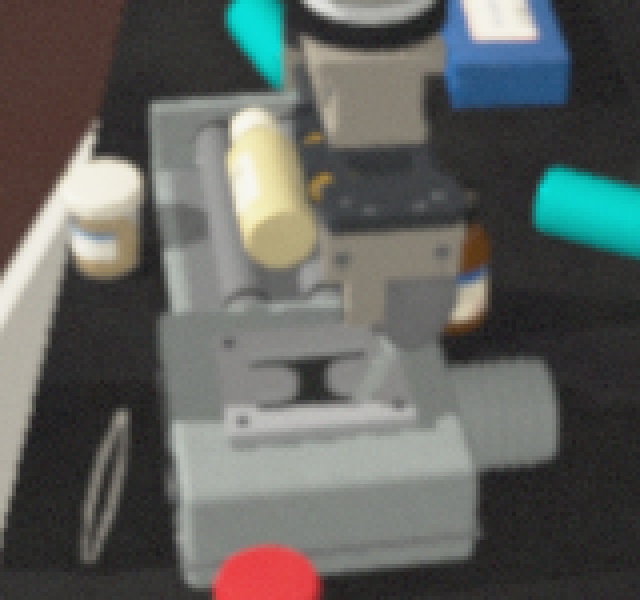

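Run:
```python
from h import *
for x in (23,24,25,26,27,28):
    robot.servo_line(W(x,-34,151),feed=20); o=st()
    if np.linalg.norm(o["contact_force"])>22: print("STOP");break
knob()
```

```text
t 24.81 m [ 22.2 -33.9 150.7] F [-4.8 -0.5  0.1]
t 25.06 m [ 22.5 -33.9 150.5] F [-6.8  0.  -0.3]
t 25.31 m [ 22.9 -33.9 150.4] F [-6.9 -0.8  1.1]
t 25.56 m [ 23.3 -34.  150.3] F [-8.7 -0.6  1.8]
t 25.81 m [ 23.6 -34.  150.2] F [-12.   -0.8   3. ]
t 26.06 m [ 23.8 -34.  150.1] F [-13.7  -1.6   5.6]
knob top 0.39 machine [ 49.2 -31.5  68. ]
knob side 0.78 machine [ 50.3 -29.8  70.6]
```

Run:
```python
from h import *
robot.servo_line(W(-30,-34,152),feed=100)
robot.servo_line(W(-60,-34,300),feed=150)
robot.movep([300,420,300],RA); robot.hold(0.3); st()
knob()
for n in ["rolled_bottle","cup_right","cup_front","stain_bottle","steel_forceps"]:
    for c in("top","side"):
        i=viewer.camera_info(c)
        print(n,c,[(np.array(i["R"]).T@(np.array(d["at"])-np.array(i["t"]))).round(0).tolist() for d in viewer.pinpoint(n,c)[:3]])
a=viewer.read_camera("side")[170:320,225:385,::-1];b=viewer.read_camera("top")[165:275,300:430,::-1]
cv2.imwrite('pics/c6.png',np.hstack([cv2.resize(a,(400,400)),cv2.resize(b,(400,400))]))
```

```text
t 30.23 m [-138.3  446.4  300.1] F [-0.   0.2 -0.3]
knob top 0.7 machine [ 48.8 -31.6  66.7]
knob side 0.76 machine [ 47.9 -31.3  68.8]
rolled_bottle top [[651.0, 263.0, 20.0], [443.0, 506.0, 21.0], [485.0, 130.0, 85.0]]
rolled_bottle side [[482.0, 129.0, 83.0], [439.0, 510.0, 21.0], [655.0, 263.0, 23.0]]
cup_right top [[485.0, -130.0, 1.0]]
cup_right side [[485.0, -136.0, -4.0]]
cup_front top [[363.0, 220.0, -3.0]]
cup_front side [[363.0, 211.0, 1.0]]
stain_bottle top [[588.0, 163.0, -3.0]]
stain_bottle side []
steel_forceps top [[392.0, -3.0, 0.0]]
steel_forceps side [[384.0, -2.0, 4.0]]
```

View pics/c6.png

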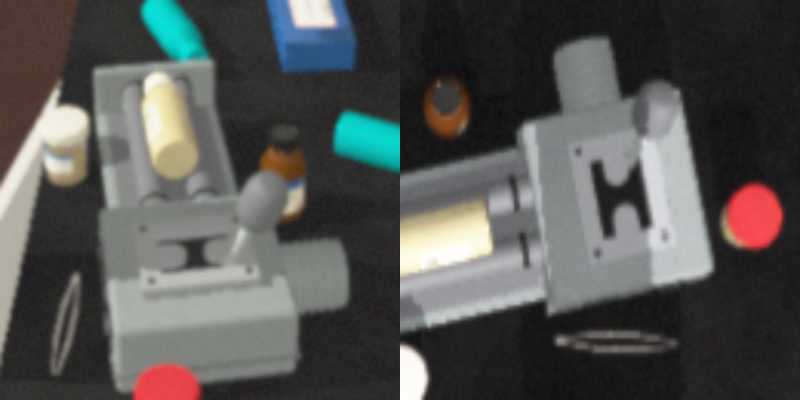

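Run:
```python
from h import *
a=viewer.read_camera("top")[:,:,::-1].copy();b=viewer.read_camera("side")[:,:,::-1].copy()
out=[]
for al in(.27,.32):
  r=[]
  for img,c,(x0,y0,w,h) in((a,'top',(345,170,60,50)),(b,'side',(280,225,80,60))):
    k=5; im=cv2.resize(img[y0:y0+h,x0:x0+w],None,fx=k,fy=k,interpolation=cv2.INTER_CUBIC)
    d=np.array([np.tan(al),-np.tan(.22),1]); d/=np.linalg.norm(d)
    P=[np.array([0,0,5])+d*s for s in(90,136,160,186)]
    q=((proj(c,M(G,YAW,P))+.5-[x0,y0])*k).astype(np.int32)
    cv2.polylines(im,[q],False,(0,255,0),1)
    for u in q: cv2.circle(im,tuple(map(int,u)),3,(0,0,255),1)
    r.append(cv2.copyMakeBorder(im,0,300-im.shape[0],0,400-im.shape[1],0))
  out.append(np.hstack(r))
cv2.imwrite('pics/home.png',np.vstack(out))
```

```text
(no output)
```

View pics/home.png

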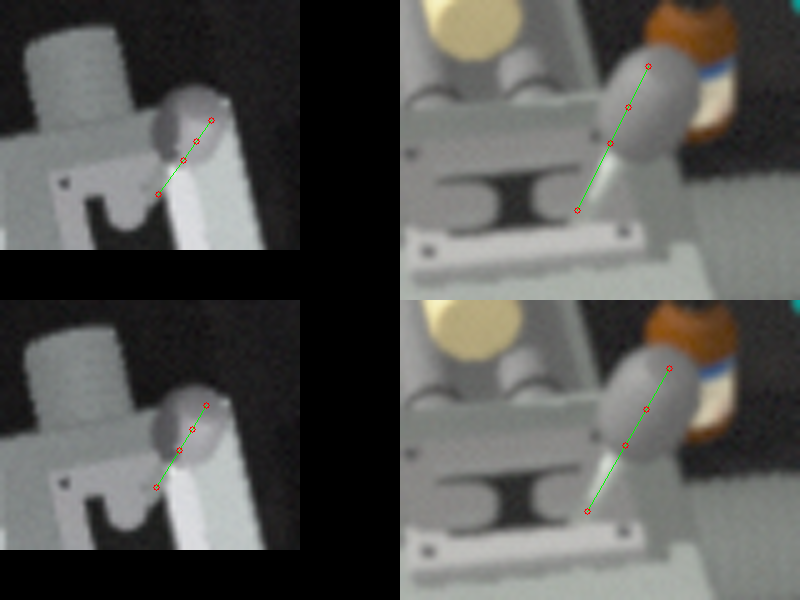

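The overlay at 0.32 rad passes through the knob centre in both views, at crop (192,428) and (646,409). The 0.27 overlay falls clearly short, so the lever is home. Handing in.

Run:
```python
from h import *
st(); robot.job_done()
```

```text
t 31.12 m [-138.7  446.7  300. ] F [-0.5 -0.1  0.4]
the job is handed in; nothing more can be done
```

The gear lever is home in third, and I handed the job in at about 31 s of the 58 s allowed. With the fingers shut, I pushed the knob forward to the crossbar, across to the right-hand leg, and forward into the far right slot.

- **Forces:** Moving the lever took about 2 N. At the stop the push rose to about 14 N and the fingers then barely moved, so the lever was seated and not forced.
- **Lever position:** After I backed the hand off, the cameras put the knob about 48 mm forward, 31 mm right and 68 mm above the gate centre. The stated home is about 50, 33 and 68 mm. An overlay at 0.32 rad forward lean fitted both views, and one at 0.27 rad did not.
- **Other things:** The bottle is still on the rollers. The bottle, cups and forceps were measured within about 4 mm of where they started, which is within measuring error.
- **Hand:** It finished well clear at 300 mm height, touching nothing.

Some single checks failed or disagreed:
- The last side view did not find the stain bottle, but the top view put it within about 1 mm of its start.
- The top camera twice reported the knob in the wrong place. The first time it was well off the machine and the second it was over the rollers, both while the knob was being pushed across or just after. I ignored those readings.

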